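Rotor check and short-spin start on a benchtop centrifuge

ROBOT

A 6-joint arm with a two-finger parallel gripper is mounted at the origin on the work surface. World frame = base frame: x ahead of the robot, y to its left, z up, the work surface at z = 0. Lengths are in mm, angles in rad, forces in N, time in s.
With the tool pointing down it reaches from about 350 to 975 mm from the base axis. Payload 7.1 kg.
Tool frame: the origin (TCP) lies midway between the tips of the shut fingers; the grasp point (between the pads) lies 19 mm behind it; z points along the fingers, y is the line along which they close (so a half turn about z gives the same grasp; the last joint's range is limited). The gripper opens to 88 mm and grips with 3 to 60 N. Pads are 20 mm wide; open, the fingers measure 115 mm over their backs; the gripper's body (75 mm by 178 mm) begins 61 mm behind the grasp point.
Start: joints at [-0.019, 0.423, 1.63, -0, 1.089, -0.019], TCP at [624.984, 0.026, 222.675] pointing down, gripper open.
Joint ranges: [-3, 3], [-0.9, 2.11], [0.09, 2.58], [-1.31, 4.45], [0.11, 2.69], [-2.54, 2.54]. Speed limits (rad/s): [2.39, 2.39, 3.01, 3.14, 3.14, 3.14].

INTERFACE

Orientations are given as a rotation vector (axis times angle).
In Python, from workcell import ctrl gives the robot as it stands. The module is installed in compiled form; this text tells all that it offers.
- The arm moves only by the tool apply_moves, never from a script. Its argument "targets" is a list of rows, each a list of 3 entries, a list of its own where there are three numbers: the opening, from -1 (shut) to 1 (fully open), then the shift along the tool's x, y, z normalised to -1 to 1, where 1 is 5 cm, then the turn, a rotation vector about the tool's x, y, z normalised to -1 to 1, where 1 is 90 degrees. In form: [[jaw, [x, y, z], [wx, wy, wz]], ...]. A call has 1 to 8 rows; each row shifts and turns the commanded pose from where the row before left it, along the tool's axes as they then stand; what a row does not reach is not made up. A row lasts 1/8 s, in which the tool goes at most 62.5 mm and 10.7 degrees, less where a joint would pass 70% of its speed; a pose out of reach is approached as far as the arm can. A call with a number of a shift or a turn outside -1 to 1 is refused whole. A call with a gripper value outside its range is refused whole. The fingers move at their own pace and stop on an object; the grip force is fixed at half the most. Time passes only in rows, so rows that do not move let the fingers close. It gives the time, the measured TCP pose, the force, the opening and the grip force at its end, in the units of the state.
- ctrl.get_obs(): the state, without advancing time (a new reading comes with each control period).
- ctrl.get_image(name): name is "scene" or "side" or "wrist"; returns a dict with "pixels" (400x640x3 uint8, blue, green, red), "camera_matrix" (3x3 intrinsics, pixels), "view" (4x4, takes a point from world to camera coordinates); the wrist camera has in their place "hand_eye" (4x4, takes a point from camera to tool coordinates, whose origin is the TCP and whose axes are the flange's). Camera axes: x right, y down, z forward; pixel columns grow to the right and rows downward; lengths in mm; the calibration is good to about 2 mm. A picture is of the moment at which its call begins: read the wrist's pose just before it. There is no depth.
- ctrl.close_job(): hands the job in; it is judged then, once.
Trained networks look in the newest picture that a camera, given by its name, has taken for a name from the list of things; names that differ only in an ending like _2 or _b are one class to them, and where a whole thing is asked for, a point or a joint stands for the part that bears it (a point fixed in the world has none). Each returns a list of dicts, best first, with "score" (0 to 1); they miss things now and then, are a little off and sometimes report something else, mostly with a low value. They report only what shows in the picture. A call takes as long as a camera call. They do not tell look-alikes from the thing itself.
- ctrl.masks_of(label, camera): "region" (400x640 bool, what is visible of it) and "bbox" ([left, top, right, bottom] in pixels, round what is visible of it).
- ctrl.pinpoint(label, camera): "xy" ([column, row] in pixels: a listed point, or the origin of a listed thing).
The state is a dict: "t": time; "qpos": joint angles; "qvel": joint speeds; "joint_torque": joint torques, N m; "ee_pos": TCP position; "orientation": TCP orientation; "ft_force": force on the tool from outside, world axes, zero at the start; "moment": the same for the moment, N m; "width": finger opening in mm; "grasp_force": force on a finger pad.
Only numpy, scipy, OpenCV 4.12 (cv2) and the standard library are available. Lean on these libraries where they do the work, as an engineer would, in place of code of your own. Each camera call takes 0.05 s, during which the arm holds its last target. There are 200 camera calls.

TASK

Ready the small centrifuge: take the blue T-handled key off the rotor and put it in the yellow tray, then turn the rotor slowly by hand anticlockwise (seen from above) through one full turn and on, until the orange tube cap stands at the red mark on the bowl's rim at the front. Then lower the clear lid fully shut without slamming it, and twist the red spring-return knob clockwise to its stop, hold it there for about half a second and release it so that it springs back. Leave the jar, the tape dispenser and the sample box where they are.

Things in the scene. Friction and masses are not known exactly. Their poses are not given: they have to be found in the camera images.
- centrifuge: White centrifuge, fixed on the bench. Origin on the bench under the rotor's vertical axis; x from its front to its back, y towards the lid hinge, z up. Housing x -120 to 120, y -230 to 135 mm, top 85 mm high. Bowl rim round the axis, radius 86 to 93 mm, top 101 mm high, red mark on it at the front (-x). Dark control pod at y -230 to -138 mm, top 115 mm high, carries the knob.
- rotor (a joint): Angle of the aluminium rotor (radius 66 mm, top 95 mm above the bench; nut on the axis, radius 6, up to 105 mm), growing anticlockwise from above. At 0 and at 2 pi the orange cap is at the red mark. Starts at -1.6 to -0.4, so a full turn and on to the mark ends at 2 pi, good to 0.25 rad. Light friction (under 1 N at a cap), stays where left, no end stop.
- orange_cap (a point): Point to grip on the orange-capped upright tube, 48 mm from the rotor axis, 121 mm above the bench. Cap 14 mm across; the tube stands 95 to 133 mm above the bench, cannot come out, and spins freely about itself, so it may be pinched and led round like a crank. Three grey-capped ones stand at 90 degree steps. At rotor angle a it lies at x = -48 cos a, y = -48 sin a mm in the centrifuge's frame.
- lid (a joint): Angle of the clear lid: 0 shut, starts open at 1.8 to 2.0 (a little past upright). Stiff friction hinge: stays where it is left; takes about 1 to 3 N at the tab to move.
- lid_hinge (a point): Point on the lid's hinge axis, which runs along the centrifuge's x at y = +110 mm, 103 mm above the bench.
- lid_tab (a point): Centre of the outer face (the top face when shut) of the orange tab, 70 x 34 x 8 mm, on the lid's free edge: 217 mm from the hinge, 8 mm above the lid's plane; shut it is at centrifuge y = -107 mm, 111 mm high. Lid: clear dome, radius 97 mm, centred 110 mm from the hinge, 55 mm high. Push the outer face from behind, then from above, to shut it.
- knob (a joint): Angle of the red knob, growing clockwise seen from above: 0 at rest, stop at 1.2. A spring turns it back to 0 when let go (about 0.07 N m at the stop).
- knob_grip (a point): Point on the knob's vertical axis (centrifuge x = 0, y = -184 mm), 139 mm above the bench, in the middle of its red bar grip: 50 mm long (along the centrifuge's x at rest), 13 mm wide, 125 to 151 mm above the bench, on a grey disc of radius 26 mm.
- key: Rotor key, about 140 g, 80 mm tall, standing on the rotor over its nut. Origin: centre of its underside; z up. Steel socket (outer radius 15 mm, hollow radius 9 mm, 20 mm deep) and shank, with a blue T-bar on top: 64 mm along the key's x, 13 mm wide, from 64 to 80 mm above the origin. Lift it straight up by at least 25 mm to clear the nut.
- tray: Yellow open tool tray, fixed, 180 (its x) by 130 mm (its y), walls 30 mm high and 4 mm thick, floor 4 mm thick. Origin: centre of its underside.
- jar: Glass jar with black cap, radius 34 mm, 100 mm tall; leave alone. Origin: centre of its underside.
- dispenser: Black tape dispenser, 65 by 150 mm, 100 mm tall; leave alone. Origin: centre of its underside.
- sample_box: Pale blue sample box with white lid, 104 by 84 mm, 50 mm tall; leave alone. Origin: centre of its underside.
There are look-alikes about, which are no part of the job. Of the things shaped like the key, the bare steel one is meant. Several things look just like the tray: the one meant starts farthest to the robot's left.

How it is judged:
By the outcome, as a careful person would: the job done as asked, in the order asked, and still so for the second after the job is handed in, with the robot touching nothing.
It also fails if it takes over 72 s, if anything falls off the work surface, if the arm or the gripper's body presses on something with over 40 N, if the wrist force passes 120 N, or if a joint passes its speed limit or range.

## Working session

There is one attempt and no reset: what is moved stays moved. The work goes in short steps, Python scripts to look and compute and a tool call to move; the robot and the scene stay as the last step left them, time stands still between calls to the robot, and variables do not carry over. Pictures are saved under pics/ and viewed, at most 13 in all, crops included, and the job is handed in when it is done.

Besides the shell and the picture viewer there is one more tool, called after "Emit:" in YAML: its name, and indented under it one key for each argument. apply_moves: Moves the arm, as the interface text tells. Scaled input: -1 to 1 covers 5 cm each way for a shift and 90 degrees each way for a turn. Its arguments: {"type":"object","properties":{"targets":{"type":"array"}},"required":["targets"]}

```bash
mkdir -p pics
cat > h.py <<'E'
import numpy as np, cv2
from workcell import ctrl
from scipy.spatial.transform import Rotation as R
def cam(name):
    o=ctrl.get_obs(); im=ctrl.get_image(name)
    K=np.array(im["camera_matrix"])
    if name=="wrist":
        T=np.eye(4);T[:3,:3]=R.from_rotvec(o["orientation"]).as_matrix();T[:3,3]=o["ee_pos"]
        V=np.linalg.inv(T@np.array(im["hand_eye"]))
    else: V=np.array(im["view"])
    return np.array(im["pixels"]),K,V
def onz(px,K,V,z):
    d=V[:3,:3].T@np.linalg.solve(K,[px[0],px[1],1.]); c=-V[:3,:3].T@V[:3,3]
    return c+d*(z-c[2])/d[2]
def proj(p,K,V):
    q=K@(V[:3,:3]@np.array(p)+V[:3,3]); return q[:2]/q[2]
def tri(obs):
    A=[];b=[]
    for px,K,V in obs:
        d=V[:3,:3].T@np.linalg.solve(K,[px[0],px[1],1.]);d/=np.linalg.norm(d);c=-V[:3,:3].T@V[:3,3]
        P=np.eye(3)-np.outer(d,d);A.append(P);b.append(P@c)
    return np.linalg.solve(sum(A),sum(b))
E
cat > a.py <<'E'
from h import *
np.set_printoptions(precision=1,suppress=True)
print(ctrl.get_obs())
H=dict(orange_cap=121,lid_hinge=103,knob_grip=139,key=95,tray=0,jar=0,dispenser=0,sample_box=0,centrifuge=0,lid_tab=None)
for n in ["scene","side"]:
    p,K,V=cam(n); cv2.imwrite(f"pics/{n}0.png",p)
    print(n,"cam at",-V[:3,:3].T@V[:3,3])
    for l,z in H.items():
        for r in ctrl.pinpoint(l,n)[:4]:
            print(n,l,round(r["score"],2),np.array(r["xy"]),onz(r["xy"],K,V,z) if z is not None else "")
E
python3 a.py
```

```text
{'t': 0.0, 'qpos': array([-0. ,  0.4,  1.6, -0. ,  1.1, -0. ]), 'qvel': array([ 0.,  0., -0., -0.,  0.,  0.]), 'joint_torque': array([  0. , -54.5, -27.4,   0.1,   0. ,  -0. ]), 'ee_pos': array([624.4,   0. , 221.9]), 'orientation': array([-2.2, -2.2,  0. ]), 'ft_force': array([-0.6, -0.1, -0.3]), 'moment': array([ 0. , -0. , -0.1]), 'grasp_force': 0.0, 'width': 87.69128414288721}
scene cam at [1376.  -249.3  927.6]
scene lid_hinge 0.62 [381.9 166.6] [517.7 149.8 103. ]
scene lid_hinge 0.33 [299.7 179.2] [ 513.6 -126.5  103. ]
scene knob_grip 0.75 [299.3 179.9] [ 554.  -133.7  139. ]
scene key 0.78 [365.6 255.7] [839.8  -8.7  95. ]
scene key 0.56 [417.4 193.3] [653.4 219.3  95. ]
scene key 0.51 [350.9 177.5] [536.2  38.2  95. ]
scene tray 0.94 [156.1 210.5] [ 442.8 -608.4    0. ]
scene tray 0.6 [225.  194.8] [ 422.4 -378.9    0. ]
scene jar 0.65 [253.9 246.3] [ 666.6 -304.1    0. ]
scene dispenser 0.67 [468.4 193.7] [613.6 443.    0. ]
scene sample_box 0.72 [432.1 168.9] [466.  375.4   0. ]
scene centrifuge 0.85 [351.1 194.6] [523.5  47.6   0. ]
scene centrifuge 0.4 [408.6 107.7] [ 66.7 445.3  -0. ]
scene lid_tab 0.94 [409.6 107.3] 
side cam at [ 549.9  780.9 1117.9]
side knob_grip 0.71 [339.3 183.9] [ 565.7 -129.   139. ]
side key 0.71 [263.3 248.3] [764.1  85.2  95. ]
side key 0.66 [350.8 241.5] [524.9  46.1  95. ]
side key 0.57 [322.6 327.1] [585.7 303.5  95. ]
side key 0.39 [310.  173.6] [ 660.9 -208.2   95. ]
side tray 0.69 [381.4 160.4] [ 424.  -381.6    0. ]
side tray 0.61 [363.8 250. ] [482.9   6.4   0. ]
side tray 0.56 [377.6 120.4] [ 435.  -602.8    0. ]
side jar 0.52 [309.8 171.1] [ 672.9 -312.     0. ]
side jar 0.17 [348.7 261. ] [526.7  48.4   0. ]
side dispenser 0.87 [308.  397.9] [611.4 439.7   0. ]
side sample_box 0.81 [372.6 376.4] [458.2 378.5   0. ]
side lid_tab 0.58 [365.1 251.8]
```

```bash
cd pics; python3 -c "
import cv2
a=cv2.imread('scene0.png');b=cv2.imread('side0.png')
cv2.imwrite('s1.png',cv2.resize(a,(800,500),interpolation=2));cv2.imwrite('s2.png',cv2.resize(b,(800,500),interpolation=2))"
```

```text
(no output)
```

View pics/s1.png

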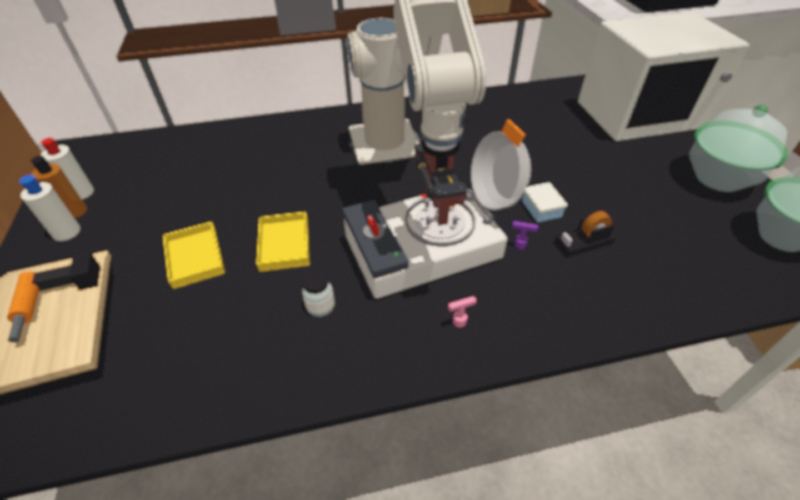

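View pics/s2.png

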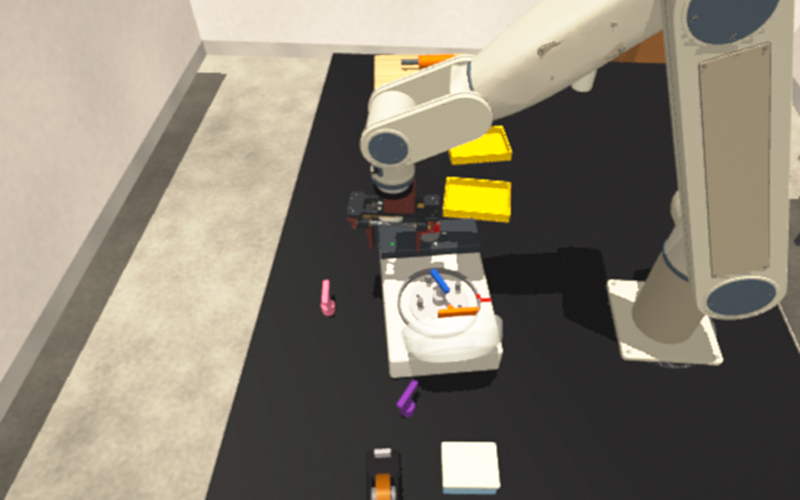

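The scene view shows the centrifuge with its open lid (tab at 513,130 of 800 px) and two yellow trays. The side view shows the key's blue bar on the rotor at (440,280), the red mark facing the robot at (485,299), and pink and purple look-alike keys off the centrifuge. Next I'll raise the arm and look through the wrist camera.

Emit:
apply_moves:
  targets:
    - [1,[0.18,-0.42,-0.8],[0,0,0]]
    - [1,[0.18,-0.42,-0.8],[0,0,0]]
    - [1,[0.18,-0.42,-0.8],[0,0,0]]
    - [1,[0.18,-0.42,-0.8],[0,0,0]]
    - [1,[0.18,-0.42,-0.8],[0,0,0]]
    - [1,[0,0,0],[0,0,0]]

```text
t: 1.85
ee_pos: [520.4, 45.6, 426.6]
orientation: [2.217, 2.219, 0.008]
ft_force: [0.6, 0.3, 0.7]
width: 87.4
grasp_force: 0.0
```

```bash
cat > b.py <<'E'
from h import *
np.set_printoptions(precision=1,suppress=True)
o=ctrl.get_obs();print(o["t"],o["ee_pos"],o["orientation"],o["ft_force"])
H=dict(orange_cap=121,lid_hinge=103,knob_grip=139,key=95,centrifuge=0,tray=0)
p,K,V=cam("wrist"); cv2.imwrite("pics/w1.png",p)
print(np.array(ctrl.get_image("wrist")["hand_eye"]),K)
for l,z in H.items():
    for r in ctrl.pinpoint(l,"wrist")[:4]:
        print(l,round(r["score"],2),np.array(r["xy"]),onz(r["xy"],K,V,z))
O=[]
for n in ["scene","side"]:
    p,K,V=cam(n); cv2.imwrite(f"pics/{n}1.png",p)
    for l,z in dict(H,lid_tab=300).items():
        for r in ctrl.pinpoint(l,n)[:3]:
            print(n,l,round(r["score"],2),np.array(r["xy"]),onz(r["xy"],K,V,z))
E
python3 b.py
```

```text
1.85 [520.4  45.6 426.6] [2.2 2.2 0. ] [0.6 0.3 0.7]
[[   0.    -1.    -0.3   84.3]
 [   1.     0.    -0.     0.8]
 [   0.    -0.3    1.  -162.9]
 [   0.     0.     0.     1. ]] [[315.7   0.  317.6]
 [  0.  315.7 201.7]
 [  0.    0.    1. ]]
orange_cap 0.67 [301.7 132.4] [499.9  86.6 121. ]
lid_hinge 0.81 [304.3  82.9] [503.8 155.1 103. ]
knob_grip 0.65 [337.3 275.7] [ 555.1 -139.2  139. ]
knob_grip 0.23 [320.2 159.3] [526.7  50.4 139. ]
key 0.82 [458.6 161.6] [746.7  39.1  95. ]
key 0.69 [317.6 157. ] [523.2  46.3  95. ]
centrifuge 0.55 [317.3 148.3] [523.3  46.5   0. ]
tray 0.8 [276.6 332.5] [ 432.  -367.1    0. ]
scene orange_cap 0.58 [358.1 159. ] [482.3  77.2 121. ]
scene lid_hinge 0.91 [382.6 166.7] [518.7 151.9 103. ]
scene lid_hinge 0.5 [227.2 192.3] [ 518.9 -357.3  103. ]
scene knob_grip 0.46 [300.4 180.1] [ 555.6 -130.6  139. ]
scene key 0.58 [413.8 192.8] [648.7 209.3  95. ]
scene key 0.53 [369.4 255.7] [842.2   1.3  95. ]
scene key 0.48 [350.3 177.6] [536.2  36.2  95. ]
scene centrifuge 0.68 [351.4 196.3] [531.6  46.4   0. ]
scene tray 0.91 [227.  194.1] [ 420.6 -371.9    0. ]
scene tray 0.64 [155.6 207.1] [ 426.3 -611.1    0. ]
scene lid_tab 0.69 [410.6 105.9] [482.5 230.2 300. ]
scene lid_tab 0.69 [467.1 192.3] [855.3 218.4 300. ]
side knob_grip 0.58 [339.6 184.1] [ 564.8 -128.2  139. ]
side key 0.6 [322.8 328.2] [585.  306.2  95. ]
side key 0.5 [262.1 247. ] [768.1  81.1  95. ]
side key 0.48 [350.4 241.4] [526.   45.9  95. ]
side centrifuge 0.73 [350.  262.6] [522.8  53.7   0. ]
side tray 0.64 [378.7 161.3] [ 433.7 -376.4    0. ]
side tray 0.44 [380.2 119.3] [ 424.9 -610.1    0. ]
side tray 0.38 [372.3 374.1] [458.9 372.9   0. ]
side lid_tab 0.65 [365.9 252.7] [496.3 221.  300. ]
```

View pics/w1.png

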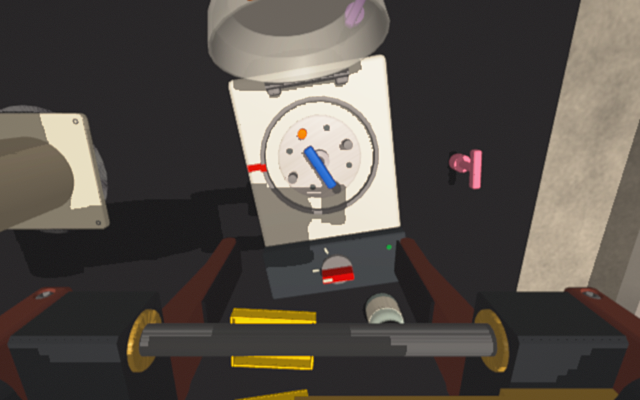

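The wrist view shows the rotor centred at about (320,157). The orange cap is at (302,133), the blue key bar runs (308,150) to (336,187), the red mark is at (257,168) and the knob at (338,273). Next I'll triangulate and measure the bar's direction.

```bash
cat > c.py <<'E'
from h import *
np.set_printoptions(precision=2,suppress=True)
C={}
for n in ["wrist","scene","side"]: C[n]=cam(n)
def best(l,n,ref):
    p,K,V=C[n]; rs=[np.array(r["xy"]) for r in ctrl.pinpoint(l,n)]
    if not rs: return None
    q=proj(ref,K,V); d=[np.hypot(*(r-q)) for r in rs]; i=int(np.argmin(d))
    return (rs[i],K,V) if d[i]<14 else None
for l,ref in dict(knob_grip=(558,-133,139),key=(525,46,95),lid_hinge=(508,153,103),orange_cap=(498,86,121),lid_tab=(490,226,300)).items():
    ob=[b for b in (best(l,n,ref) for n in C) if b]
    if len(ob)>1:
        P=tri(ob);print(l,len(ob),P,[np.hypot(*(proj(P,k,v)-x)).round(1) for x,k,v in ob])
p,K,V=C["wrist"]
hsv=cv2.cvtColor(p,cv2.COLOR_BGR2HSV)
def blob(lo,hi,box,z,name):
    m=cv2.inRange(hsv,lo,hi); k=np.zeros_like(m); k[box[1]:box[3],box[0]:box[2]]=1; m*=k
    ys,xs=np.nonzero(m); pts=np.array([onz((x,y),K,V,z)[:2] for x,y in zip(xs,ys)],np.float32)
    c=pts.mean(0);(cx,cy),(w,h),a=r=cv2.minAreaRect(pts)
    bx=cv2.boxPoints(r); print(name,len(pts),"mean",c,"rect",(cx,cy),(w,h),"long ang",np.degrees(np.arctan2(*(lambda e:(e[1],e[0]))(max([bx[1]-bx[0],bx[2]-bx[1]],key=np.linalg.norm)))))
blob((100,120,50),(130,255,255),(290,130,350,200),175,"bar")
blob((0,150,80),(5,255,255),(240,150,270,180),101,"mark")
blob((0,150,80),(8,255,255),(310,250,370,290),151,"knob")
blob((8,150,120),(20,255,255),(290,120,315,145),133,"cap")
m=((hsv[...,2]>170)&(hsv[...,1]<60)).astype(np.uint8)*255; m[:,:225]=0;m[:50]=0;m[240:]=0;m[:,402:]=0
m=cv2.morphologyEx(m,cv2.MORPH_CLOSE,np.ones((3,3)))
ys,xs=np.nonzero(m)
for sgn,nm in ((1,"right"),(-1,"left")):
    e=[]
    for y in range(110,200 if sgn>0 else 150,4):
        q=xs[ys==y]; 
        if len(q): e.append(onz(((q.max() if sgn>0 else q.min()),y),K,V,85)[:2])
    e=np.array(e); vx,vy,x0,y0=cv2.fitLine(e.astype(np.float32),cv2.DIST_HUBER,0,.01,.01).ravel()
    print(nm,"edge dir yaw",np.degrees(np.arctan2(-vx*np.sign(vy),abs(vy))),x0,y0)
E
python3 c.py
```

```text
knob_grip 3 [ 556.78 -133.79  141.12] [np.float64(1.4), np.float64(0.5), np.float64(1.2)]
key 3 [526.77  41.21  81.35] [np.float64(2.4), np.float64(0.7), np.float64(1.2)]
lid_hinge 2 [508.14 157.99  92.41] [np.float64(1.2), np.float64(0.5)]
orange_cap 2 [496.33  83.11 122.73] [np.float64(2.6), np.float64(1.1)]
lid_tab 2 [499.61 223.55 314.15] [np.float64(0.8), np.float64(1.2)]
bar 433 mean [525.43  46.2 ] rect (526.0505981445312, 45.6428108215332) (12.429153442382812, 62.888973236083984) long ang -56.714314
mark 126 mean [427.7   30.76] rect (427.0174560546875, 30.751405715942383) (29.66071128845215, 11.061783790588379) long ang 0.041074105
knob 399 mean [ 555.9  -129.38] rect (554.445556640625, -130.31935119628906) (49.34258270263672, 24.81264305114746) long ang 9.3592825
cap 71 mean [500.31  86.15] rect (499.9639892578125, 85.87976837158203) (12.50136947631836, 11.279227256774902) long ang 89.45171
right edge dir yaw 9.331832 643.80194 48.338356
left edge dir yaw 8.939963 399.83502 89.39973
```

Emit:
apply_moves:
  targets:
    - [1,[0.0,0.11,0.9],[0,0,0]]
    - [1,[0,0,0.9],[0,0,-0.0925]]
    - [1,[0,0,0.9],[0,0,-0.0925]]
    - [1,[0,0,0.9],[0,0,-0.0925]]
    - [1,[0,0,0.9],[0,0,-0.0925]]
    - [1,[0,0,0],[0,0,0]]

```text
t: 4.7
ee_pos: [523.2, 44.9, 195.0]
orientation: [-1.491, -2.759, 0.006]
ft_force: [-0.9, -1.0, -1.1]
width: 87.9
grasp_force: 0.0
```

```bash
cat > d.py <<'E'
from h import *
import sys
np.set_printoptions(precision=2,suppress=True)
def show():
    o=ctrl.get_obs();M=R.from_rotvec(o["orientation"]).as_matrix()
    print("t",o["t"],"tcp",o["ee_pos"],"x",M[:,0],"y",M[:,1],"z",M[:,2],"F",o["ft_force"],"q",o["qpos"],"w",round(o["width"],1),round(o["grasp_force"],1))
    return o,M
if __name__=="__main__":
    show()
    p,K,V=cam("wrist"); cv2.imwrite(f"pics/{sys.argv[1]}.png",p)
    hsv=cv2.cvtColor(p,cv2.COLOR_BGR2HSV); m=cv2.inRange(hsv,(100,120,50),(130,255,255))
    n,lab,st,ce=cv2.connectedComponentsWithStats(m)
    i=1+np.argmax(st[1:,4]); ys,xs=np.nonzero(lab==i)
    pts=np.array([onz((x,y),K,V,175)[:2] for x,y in zip(xs,ys)],np.float32)
    print(cv2.minAreaRect(pts),st[i])
E
python3 d.py w2
```

```text
t 4.7 tcp [523.16  44.87 194.97] x [-0.55  0.84  0.  ] y [ 0.84  0.55 -0.01] z [-0.01 -0.   -1.  ] F [-0.88 -1.01 -1.05] q [ 0.06  0.32  1.87  0.    0.96 -0.52] w 87.9 0.0
((524.754150390625, 46.85547637939453), (12.143247604370117, 64.59193420410156), 33.935020446777344) [ 310  190   21   95 1762]
```

Emit:
apply_moves:
  targets:
    - [1,[0.01,0.05,0.3],[0,0,0]]
    - [1,[0,0,0.4],[0,0,0]]
    - [1,[0,0,0.22],[0,0,0]]
    - [-1,[0,0,0],[0,0,0]]
    - [-1,[0,0,0],[0,0,0]]
    - [-1,[0,0,0],[0,0,0]]
    - [-1,[0,0,0],[0,0,0]]
    - [-1,[0,0,0],[0,0,0]]

```text
t: 5.75
ee_pos: [527.4, 46.8, 151.9]
orientation: [1.492, 2.764, 0.0]
ft_force: [-0.3, -0.8, -0.2]
width: 41.6
grasp_force: 0.0
```

```bash
python3 -c "
from d import *
show()"
```

```text
t 5.75 tcp [527.43  46.8  151.9 ] x [-0.55  0.84 -0.  ] y [0.84 0.55 0.  ] z [ 0.  0. -1.] F [-0.31 -0.81 -0.22] q [ 0.07  0.38  1.89  0.    0.87 -0.52] w 41.6 0.0
```

Emit:
apply_moves:
  targets:
    - [-1,[0,0,0.06],[0,0,0]]
    - [-1,[0,0,0],[0,0,0]]
    - [-1,[0,0,0],[0,0,0]]
    - [-1,[0,0,0],[0,0,0]]
    - [-1,[0,0,0],[0,0,0]]
    - [-1,[0,0,0],[0,0,0]]

```text
t: 6.5
ee_pos: [527.2, 46.8, 148.6]
orientation: [-1.492, -2.765, 0.0]
ft_force: [0.3, -0.0, -2.4]
width: 13.1
grasp_force: 29.9
```

Emit:
apply_moves:
  targets:
    - [-1,[0,0,-0.2],[0,0,0]]
    - [-1,[0,0,-0.3],[0,0,0]]
    - [-1,[0,0,-0.5],[0,0,0]]
    - [-1,[0,0,-0.6],[0,0,0]]
    - [-1,[-0.2,-0.2,-0.4],[0,0,0]]
    - [-1,[-0.5,-0.5,0],[0,0,0]]
    - [-1,[-0.7,-0.7,0],[0,0,0]]
    - [-1,[-0.7,-0.7,0],[0,0,0]]

```text
t: 7.5
ee_pos: [497.1, -99.8, 250.1]
orientation: [1.49, 2.764, 0.001]
ft_force: [0.8, -0.3, -2.0]
width: 12.9
grasp_force: 29.9
```

Emit:
apply_moves:
  targets:
    - [-1,[-0.7,-0.75,0],[0,0,0]]
    - [-1,[-0.7,-0.75,0],[0,0,0]]
    - [-1,[-0.7,-0.75,0],[0,0,0]]
    - [-1,[-0.7,-0.75,0],[0,0,0]]
    - [-1,[-0.6,-0.7,0],[0,0,0]]
    - [-1,[-0.5,-0.5,0],[0,0,0]]
    - [-1,[0,0,0],[0,0,0]]

```text
t: 8.38
ee_pos: [428.3, -379.1, 249.8]
orientation: [1.495, 2.761, -0.001]
ft_force: [-0.1, 0.0, -2.0]
width: 13.1
grasp_force: 29.9
```

```bash
python3 -c "
from d import *
show()
for n in ['side','wrist']:
    p,K,V=cam(n); hsv=cv2.cvtColor(p,cv2.COLOR_BGR2HSV)
    m=cv2.inRange(hsv,(22,130,80),(34,255,255)); k,lab,st,ce=cv2.connectedComponentsWithStats(m)
    for i in range(1,k):
        if st[i,4]>150:
            ys,xs=np.nonzero(lab==i); pts=np.array([onz((x,y),K,V,20)[:2] for x,y in zip(xs,ys)],np.float32)
            print(n,st[i],cv2.minAreaRect(pts))
    cv2.imwrite('pics/%s3.png'%n,p)
    for r in ctrl.pinpoint('tray',n): print(r['score'],onz(r['xy'],K,V,0))
"
```

```text
t 8.375 tcp [ 428.27 -379.14  249.82] x [-0.55  0.84 -0.  ] y [0.84 0.55 0.  ] z [ 0. -0. -1.] F [-0.05  0.   -2.04] q [-0.75  0.31  1.73 -0.    1.1  -1.32] w 13.1 29.9
side [ 355  100   55   32 1275] ((419.6239013671875, -611.5192260742188), (196.41798400878906, 175.17755126953125), 10.581886291503906)
side [ 353  141   56   37 1776] ((427.7472839355469, -370.3990173339844), (169.52281188964844, 187.8226318359375), 86.74922943115234)
0.9 [ 434.55 -608.31    0.  ]
0.88 [ 436.65 -361.09    0.  ]
0.16 [ 397.96 -637.03    0.  ]
wrist [  227    75   181   167 14769] ((427.089599609375, -372.80322265625), (135.59530639648438, 186.6597137451172), 86.56932830810547)
wrist [ 148  235  132   89 5930] ((402.7303161621094, -613.8941040039062), (152.89871215820312, 153.02102661132812), 10.389598846435547)
0.94 [ 420.07 -611.03    0.  ]
0.56 [ 425.31 -369.47    0.  ]
```

View pics/wrist3.png

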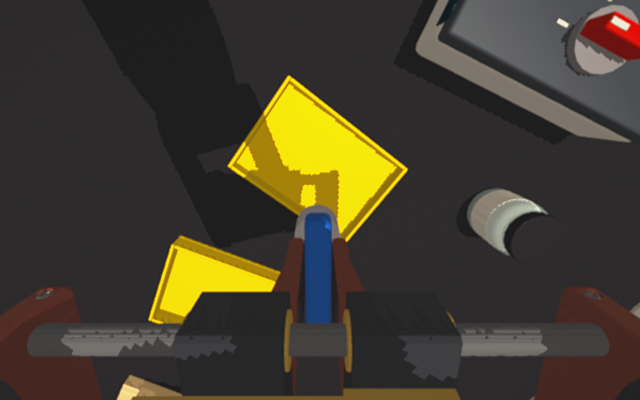

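The wrist view shows the gripped blue key bar (318,260) beside and above the near tray (centre about (318,160) px, at world 427,-371). The jar at (512,223) is clear, so I can lower.

Emit:
apply_moves:
  targets:
    - [-1,[0.13,0.08,0.5],[0,0,0]]
    - [-1,[0,0,0.9],[0,0,0]]
    - [-1,[0,0,0.9],[0,0,0]]
    - [-1,[0,0,0.8],[0,0,0]]
    - [-1,[0,0,0.5],[0,0,0]]
    - [-1,[0,0,0.15],[0,0,0]]
    - [-1,[0,0,0.06],[0,0,0]]
    - [-1,[0,0,0],[0,0,0]]

```text
t: 9.57
ee_pos: [429.2, -369.5, 59.2]
orientation: [1.491, 2.764, -0.001]
ft_force: [-0.6, 0.8, -2.5]
width: 13.2
grasp_force: 29.9
```

Emit:
apply_moves:
  targets:
    - [-1,[0,0,0.03],[0,0,0]]
    - [-1,[0,0,0],[0,0,0]]
    - [0,[0,0,0],[0,0,0]]
    - [0,[0,0,0],[0,0,0]]
    - [0.3,[0,0,0],[0,0,0]]
    - [0.3,[0,0,-0.4],[0,0,0]]
    - [0.3,[0,0,-0.8],[0,0,0]]
    - [0.3,[0,0,-0.8],[0,0,0]]

```text
t: 10.58
ee_pos: [428.3, -369.1, 157.5]
orientation: [-1.491, -2.764, -0.0]
ft_force: [0.8, -0.7, -0.4]
width: 57.3
grasp_force: 0.0
```

```bash
python3 d.py w4
```

```text
t 10.575 tcp [ 428.26 -369.06  157.5 ] x [-0.55  0.84  0.  ] y [ 0.84  0.55 -0.  ] z [-0.  0. -1.] F [ 0.82 -0.66 -0.38] q [-0.73  0.42  1.81  0.    0.91 -1.31] w 57.3 0.0
((410.8545227050781, -341.5138854980469), (7.608497619628906, 38.26816940307617), 33.73923873901367) [ 309  173   17   75 1117]
```

View pics/w4.png

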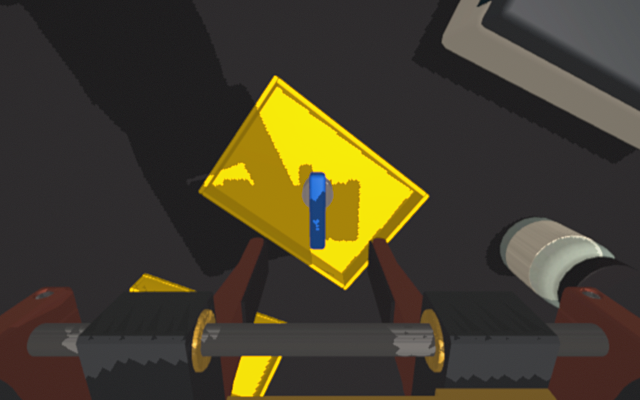

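The wrist view shows the key standing upright inside the tray (bar at 317,210). Next I'll go back over the centrifuge with the tool yawed to its axes.

Emit:
apply_moves:
  targets:
    - [0,[0,0,-0.8],[0,0,0.089]]
    - [0,[0,0,-0.8],[0,0,0.089]]
    - [0,[0,0,-0.8],[0,0,0.089]]
    - [0,[0.5,0.17,0],[0,0,0]]
    - [0,[0.84,0.29,0],[0,0,0]]
    - [0,[0.84,0.29,0],[0,0,0]]
    - [0,[0.84,0.29,0],[0,0,0]]
    - [0,[0.84,0.29,0],[0,0,0]]

```text
t: 11.62
ee_pos: [463.1, -166.7, 276.6]
orientation: [2.035, 2.393, 0.0]
ft_force: [1.0, 0.1, -0.3]
width: 44.1
grasp_force: 0.0
```

Emit:
apply_moves:
  targets:
    - [0,[0.84,0.29,0],[0,0,0]]
    - [0,[0.84,0.29,0],[0,0,0]]
    - [0,[0.84,0.29,0],[0,0,0]]
    - [0,[0.84,0.29,0],[0,0,0]]
    - [0,[0.84,0.29,0],[0,0,0]]
    - [0,[0.2,0.03,0],[0,0.0833,0]]
    - [0,[0,0,0],[0,0.0833,0]]
    - [0,[0,0,0],[0,0,0]]

```text
t: 12.62
ee_pos: [500.7, 59.8, 276.1]
orientation: [-1.902, -2.231, -0.249]
ft_force: [0.2, -0.6, 0.1]
width: 44.0
grasp_force: 0.0
```

```bash
cat > e.py <<'E'
from d import *
def cap(save):
    o,M=show()
    p,K,V=cam("wrist"); cv2.imwrite(f"pics/{save}.png",p)
    hsv=cv2.cvtColor(p,cv2.COLOR_BGR2HSV)
    for r in ctrl.pinpoint("orange_cap","wrist")[:2]: print("net",r["score"],np.array(r["xy"]),onz(r["xy"],K,V,121))
    m=cv2.inRange(hsv,(8,150,100),(20,255,255)); n,lab,st,ce=cv2.connectedComponentsWithStats(m)
    for i in range(1,n):
        if st[i,4]>40: print("cap blob",st[i],onz(ce[i],K,V,130))
    m=cv2.inRange(hsv,(0,150,80),(5,255,255)); n,lab,st,ce=cv2.connectedComponentsWithStats(m)
    for i in range(1,n):
        if st[i,4]>60: print("red",st[i],onz(ce[i],K,V,101))
if __name__=="__main__": cap(sys.argv[1])
E
python3 e.py w5
```

```text
t 12.625 tcp [500.68  59.82 276.08] x [-0.15  0.95  0.26] y [ 0.99  0.16 -0.  ] z [-0.04  0.25 -0.97] F [ 0.2  -0.62  0.08] q [-0.06  0.21  1.83  0.28  1.18 -0.34] w 44.0 0.0
net 0.47 [320.2 197.2] [499.33  88.47 121.  ]
cap blob [315 194  13  13 125] [500.18  85.72 130.  ]
cap blob [219 310  19  62 537] [425.48 -76.42 130.  ]
cap blob [404 310  13  61 328] [617.96 -46.53 130.  ]
cap blob [ 199  389  328   11 1481] [ 611.67 -106.32  130.  ]
red [236 232  27  13 252] [427.99  30.82 101.  ]
```

View pics/w5.png

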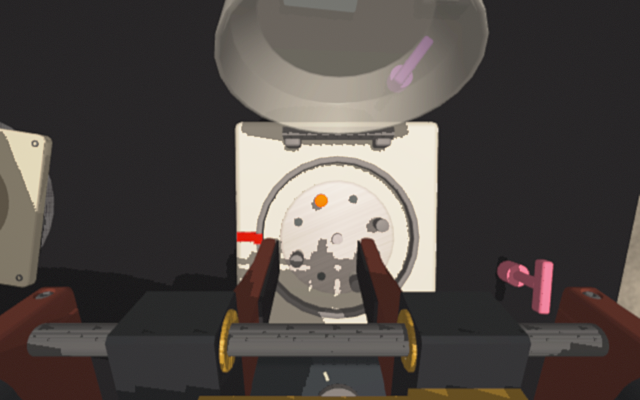

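The wrist view shows the orange cap at (321,200), the nut at (337,238) and the red mark at (250,238). All of these agree with my model (rotor angle about -1.16). Next I'll descend onto the cap.

Emit:
apply_moves:
  targets:
    - [0,[-0.3,0.07,0.5],[0,0,0]]
    - [0,[0,0,0.9],[0,0,0]]
    - [0,[0,0,0.9],[0,0,0]]
    - [0,[0,0,0.5],[0,0,0]]
    - [0,[0,0,0],[0,0,0]]

```text
t: 13.35
ee_pos: [499.1, 83.7, 136.3]
orientation: [-1.896, -2.234, -0.245]
ft_force: [-0.1, -0.3, 1.0]
width: 43.9
grasp_force: 0.0
```

```bash
python3 e.py w6
python3 - <<'E'
from h import *
p,K,V=cam("wrist")
g=cv2.cvtColor(p,cv2.COLOR_BGR2GRAY)
print(proj((526,46,105),K,V),proj((500.2,86,133),K,V),proj((437,31.5,101),K,V))
E
```

```text
t 13.35 tcp [499.09  83.75 136.26] x [-0.16  0.95  0.26] y [ 0.99  0.16 -0.  ] z [-0.05  0.25 -0.97] F [-0.06 -0.33  1.01] q [-0.01  0.4   1.94  0.34  0.87 -0.4 ] w 43.9 0.0
net 0.79 [319.7 249.2] [500.89  84.84 121.  ]
cap blob [308 236  23  27 484] [500.29  86.39 130.  ]
cap blob [219 313  14  59 319] [453.3   19.44 130.  ]
cap blob [406 313   7  13  44] [560.23  53.86 130.  ]
cap blob [411 343   6  25 112] [566.58  33.12 130.  ]
cap blob [429 389  29   9 129] [590.08  13.51 130.  ]
cap blob [482 389  27   9 117] [620.47  18.7  130.  ]
[343.60537456 304.23268418] [315.65209587 249.03652744] [213.74138099 301.89456661]
```

View pics/w6.png

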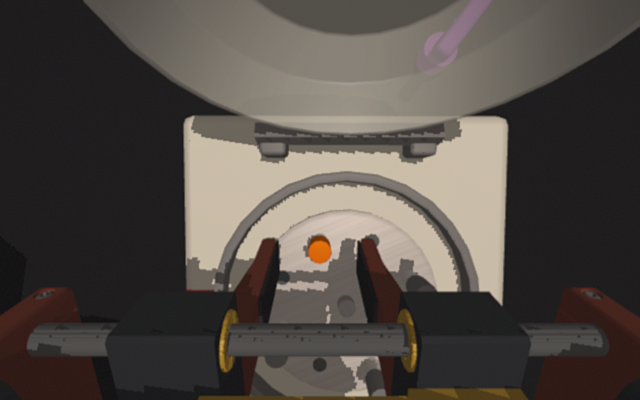

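The wrist view shows the orange cap at (319,250), centred between the open fingers. Lowering and closing.

Emit:
apply_moves:
  targets:
    - [0,[-0.05,0.03,0.4],[0,0,0]]
    - [0,[0,0,0.28],[0,0,0]]
    - [-1,[0,0,0],[0,0,0]]
    - [-1,[0,0,0],[0,0,0]]
    - [-1,[0,0,0],[0,0,0]]
    - [-1,[0,0,0],[0,0,0]]
    - [-1,[0,0,0],[0,0,0]]
    - [-1,[0,0,0],[0,0,0]]

```text
t: 14.5
ee_pos: [501.4, 89.6, 104.5]
orientation: [-1.899, -2.234, -0.251]
ft_force: [-0.9, 0.0, 5.4]
width: 12.7
grasp_force: 30.0
```

```bash
cat > f.py <<'E'
from d import *
o,M=show()
A=np.array([526,46.2]); g=o["ee_pos"]-19*M[:,2]; print("grasp",g)
v=g[:2]-A; r=np.hypot(*v); th=np.degrees(np.arctan2(v[1],v[0])); print("r",r,"th",th,"to go",189.3+360-th)
end=189.3+360; N=int(sys.argv[1]); r=48 if len(sys.argv)<3 else float(sys.argv[2])
a=np.radians(np.linspace(th,end,N+1)); P=A+48*np.c_[np.cos(a),np.sin(a)]
P[0]=g[:2]
D=np.diff(P,axis=0); S=np.c_[D,np.full(N,0)]@M/50
rows=[[-1,[float(round(x,3)) for x in s],[0,0,0]] for s in S]
for i in range(0,N,8): print(rows[i:i+8])
E
python3 f.py 56
```

```text
t 14.5 tcp [501.43  89.62 104.5 ] x [-0.16  0.95  0.26] y [0.99 0.16 0.  ] z [-0.04  0.26 -0.97] F [-0.91  0.04  5.4 ] q [-0.    0.46  1.96  0.36  0.8  -0.43] w 12.7 30.0
grasp [502.21  84.76 122.85]
r 45.310110866677306 th 121.67328857019108 to go 427.6267114298089
[[-1, [-0.007, -0.135, -0.002], [0, 0, 0]], [-1, [-0.069, -0.106, -0.019], [0, 0, 0]], [-1, [-0.082, -0.096, -0.022], [0, 0, 0]], [-1, [-0.093, -0.084, -0.025], [0, 0, 0]], [-1, [-0.103, -0.07, -0.028], [0, 0, 0]], [-1, [-0.111, -0.055, -0.03], [0, 0, 0]], [-1, [-0.117, -0.039, -0.032], [0, 0, 0]], [-1, [-0.121, -0.023, -0.033], [0, 0, 0]]]
[[-1, [-0.123, -0.006, -0.033], [0, 0, 0]], [-1, [-0.123, 0.011, -0.033], [0, 0, 0]], [-1, [-0.121, 0.028, -0.032], [0, 0, 0]], [-1, [-0.116, 0.044, -0.031], [0, 0, 0]], [-1, [-0.109, 0.06, -0.029], [0, 0, 0]], [-1, [-0.101, 0.074, -0.027], [0, 0, 0]], [-1, [-0.09, 0.087, -0.024], [0, 0, 0]], [-1, [-0.078, 0.099, -0.021], [0, 0, 0]]]
[[-1, [-0.065, 0.109, -0.017], [0, 0, 0]], [-1, [-0.05, 0.117, -0.013], [0, 0, 0]], [-1, [-0.035, 0.123, -0.009], [0, 0, 0]], [-1, [-0.019, 0.126, -0.005]
[... 798 characters left out ...]
03, 0.019], [0, 0, 0]]]
[[-1, [0.059, -0.113, 0.016], [0, 0, 0]], [-1, [0.044, -0.12, 0.012], [0, 0, 0]], [-1, [0.028, -0.125, 0.007], [0, 0, 0]], [-1, [0.012, -0.127, 0.003], [0, 0, 0]], [-1, [-0.005, -0.128, -0.001], [0, 0, 0]], [-1, [-0.021, -0.126, -0.006], [0, 0, 0]], [-1, [-0.037, -0.122, -0.01], [0, 0, 0]], [-1, [-0.052, -0.116, -0.014], [0, 0, 0]]]
[[-1, [-0.067, -0.108, -0.018], [0, 0, 0]], [-1, [-0.08, -0.097, -0.022], [0, 0, 0]], [-1, [-0.092, -0.085, -0.025], [0, 0, 0]], [-1, [-0.102, -0.072, -0.027], [0, 0, 0]], [-1, [-0.11, -0.057, -0.03], [0, 0, 0]], [-1, [-0.117, -0.042, -0.031], [0, 0, 0]], [-1, [-0.121, -0.025, -0.032], [0, 0, 0]], [-1, [-0.123, -0.008, -0.033], [0, 0, 0]]]
```

Emit:
apply_moves:
  targets:
    - [-1,[-0.04,-0.12,-0.011],[0,0,0]]
    - [-1,[-0.069,-0.106,-0.019],[0,0,0]]
    - [-1,[-0.082,-0.096,-0.022],[0,0,0]]
    - [-1,[-0.093,-0.084,-0.025],[0,0,0]]
    - [-1,[-0.103,-0.07,-0.028],[0,0,0]]
    - [-1,[-0.111,-0.055,-0.03],[0,0,0]]
    - [-1,[-0.117,-0.039,-0.032],[0,0,0]]
    - [-1,[-0.121,-0.023,-0.033],[0,0,0]]

```text
t: 15.5
ee_pos: [476.8, 47.2, 104.5]
orientation: [-1.897, -2.233, -0.249]
ft_force: [-3.2, -0.2, 8.7]
width: 13.4
grasp_force: 30.0
```

```bash
python3 f.py 48
```

```text
t 15.5 tcp [476.77  47.19 104.46] x [-0.16  0.95  0.26] y [ 0.99  0.16 -0.  ] z [-0.04  0.26 -0.97] F [-3.17 -0.25  8.66] q [-0.09  0.43  2.    0.36  0.8  -0.51] w 13.4 30.0
grasp [477.6   42.32 122.8 ]
r 48.55968477155993 th -175.41821572917345 to go 724.7182157291734
[[-1, [-0.244, 0.024, -0.066], [0, 0, 0]], [-1, [-0.232, 0.078, -0.062], [0, 0, 0]], [-1, [-0.204, 0.138, -0.055], [0, 0, 0]], [-1, [-0.162, 0.188, -0.044], [0, 0, 0]], [-1, [-0.11, 0.225, -0.03], [0, 0, 0]], [-1, [-0.049, 0.247, -0.014], [0, 0, 0]], [-1, [0.015, 0.252, 0.004], [0, 0, 0]], [-1, [0.077, 0.239, 0.02], [0, 0, 0]]]
[[-1, [0.135, 0.21, 0.036], [0, 0, 0]], [-1, [0.183, 0.166, 0.049], [0, 0, 0]], [-1, [0.219, 0.111, 0.059], [0, 0, 0]], [-1, [0.239, 0.048, 0.064], [0, 0, 0]], [-1, [0.243, -0.018, 0.065], [0, 0, 0]], [-1, [0.23, -0.083, 0.062], [0, 0, 0]], [-1, [0.201, -0.142, 0.054], [0, 0, 0]], [-1, [0.159, -0.191, 0.043], [0, 0, 0]]]
[[-1, [0.105, -0.227, 0.029], [0, 0, 0]], [-1, [0.044, -0.248, 0.012], [0, 0, 0]], [-1, [-0.02, -0.251, -0.005], [0, 0, 0]], [-1, [-0.082, -0.237, -0.022], [0, 0, 0]], [-1, [-0.
[... 450 characters left out ...]
], [-1, [0.087, 0.236, 0.023], [0, 0, 0]]]
[[-1, [0.143, 0.204, 0.038], [0, 0, 0]], [-1, [0.19, 0.158, 0.051], [0, 0, 0]], [-1, [0.223, 0.102, 0.06], [0, 0, 0]], [-1, [0.241, 0.038, 0.065], [0, 0, 0]], [-1, [0.242, -0.028, 0.065], [0, 0, 0]], [-1, [0.227, -0.092, 0.061], [0, 0, 0]], [-1, [0.196, -0.15, 0.053], [0, 0, 0]], [-1, [0.151, -0.198, 0.041], [0, 0, 0]]]
[[-1, [0.096, -0.232, 0.026], [0, 0, 0]], [-1, [0.034, -0.25, 0.01], [0, 0, 0]], [-1, [-0.03, -0.25, -0.008], [0, 0, 0]], [-1, [-0.092, -0.234, -0.024], [0, 0, 0]], [-1, [-0.147, -0.201, -0.039], [0, 0, 0]], [-1, [-0.193, -0.154, -0.052], [0, 0, 0]], [-1, [-0.225, -0.097, -0.06], [0, 0, 0]], [-1, [-0.241, -0.033, -0.065], [0, 0, 0]]]
```

Emit:
apply_moves:
  targets:
    - [-1,[-0.123,-0.006,-0.033],[0,0,0]]
    - [-1,[-0.123,0.011,-0.033],[0,0,0]]
    - [-1,[-0.121,0.028,-0.032],[0,0,0]]
    - [-1,[-0.116,0.044,-0.031],[0,0,0]]
    - [-1,[-0.109,0.06,-0.029],[0,0,0]]
    - [-1,[-0.101,0.074,-0.027],[0,0,0]]
    - [-1,[-0.09,0.087,-0.024],[0,0,0]]
    - [-1,[-0.078,0.099,-0.021],[0,0,0]]

```text
t: 16.5
ee_pos: [503.4, 4.9, 104.4]
orientation: [-1.898, -2.235, -0.246]
ft_force: [-5.0, -9.0, 10.3]
width: 13.5
grasp_force: 30.0
```

Emit:
apply_moves:
  targets:
    - [-1,[-0.065,0.109,-0.017],[0,0,0]]
    - [-1,[-0.05,0.117,-0.013],[0,0,0]]
    - [-1,[-0.035,0.123,-0.009],[0,0,0]]
    - [-1,[-0.019,0.126,-0.005],[0,0,0]]
    - [-1,[-0.002,0.128,-0.001],[0,0,0]]
    - [-1,[0.014,0.127,0.004],[0,0,0]]
    - [-1,[0.03,0.124,0.008],[0,0,0]]
    - [-1,[0.046,0.119,0.012],[0,0,0]]

```text
t: 17.5
ee_pos: [554.0, 9.5, 104.5]
orientation: [-1.9, -2.235, -0.251]
ft_force: [-0.3, -0.1, 5.4]
width: 14.0
grasp_force: 30.0
```

```bash
python3 f.py 8 | head -3
```

```text
t 17.5 tcp [554.02   9.55 104.55] x [-0.16  0.95  0.26] y [0.99 0.16 0.  ] z [-0.04  0.25 -0.97] F [-0.28 -0.1   5.42] q [-0.14  0.52  1.83  0.32  0.89 -0.52] w 14.0 30.0
grasp [554.79   4.71 122.9 ]
r 50.50097107336325 th -55.248730863356215 to go 604.5487308633561
```

Emit:
apply_moves:
  targets:
    - [-1,[0.061,0.111,0.016],[0,0,0]]
    - [-1,[0.075,0.102,0.02],[0,0,0]]
    - [-1,[0.087,0.091,0.023],[0,0,0]]
    - [-1,[0.098,0.078,0.026],[0,0,0]]
    - [-1,[0.107,0.064,0.029],[0,0,0]]
    - [-1,[0.114,0.049,0.031],[0,0,0]]
    - [-1,[0.119,0.032,0.032],[0,0,0]]
    - [-1,[0.123,0.016,0.033],[0,0,0]]

```text
t: 18.5
ee_pos: [572.3, 54.6, 104.4]
orientation: [-1.897, -2.233, -0.248]
ft_force: [-5.4, -1.6, 9.5]
width: 13.0
grasp_force: 30.0
```

Emit:
apply_moves:
  targets:
    - [-1,[0.123,-0.001,0.033],[0,0,0]]
    - [-1,[0.122,-0.018,0.033],[0,0,0]]
    - [-1,[0.119,-0.035,0.032],[0,0,0]]
    - [-1,[0.113,-0.051,0.03],[0,0,0]]
    - [-1,[0.106,-0.066,0.028],[0,0,0]]
    - [-1,[0.096,-0.08,0.026],[0,0,0]]
    - [-1,[0.085,-0.093,0.023],[0,0,0]]
    - [-1,[0.073,-0.103,0.019],[0,0,0]]

```text
t: 19.5
ee_pos: [543.6, 92.1, 104.4]
orientation: [-1.898, -2.236, -0.247]
ft_force: [-3.8, -11.1, 11.0]
width: 13.1
grasp_force: 30.0
```

```bash
python3 f.py 8 | head -3
```

```text
t 19.5 tcp [543.58  92.1  104.45] x [-0.16  0.95  0.26] y [ 0.99  0.16 -0.  ] z [-0.04  0.25 -0.97] F [ -3.83 -11.08  10.96] q [ 0.    0.51  1.86  0.34  0.85 -0.4 ] w 13.1 30.0
grasp [544.39  87.29 122.81]
r 45.01329712577295 th 65.89197458237469 to go 483.40802541762525
```

Emit:
apply_moves:
  targets:
    - [-1,[0.059,-0.113,0.016],[0,0,0]]
    - [-1,[0.044,-0.12,0.012],[0,0,0]]
    - [-1,[0.028,-0.125,0.007],[0,0,0]]
    - [-1,[0.012,-0.127,0.003],[0,0,0]]
    - [-1,[-0.005,-0.128,-0.001],[0,0,0]]
    - [-1,[-0.021,-0.126,-0.006],[0,0,0]]
    - [-1,[-0.037,-0.122,-0.01],[0,0,0]]
    - [-1,[-0.052,-0.116,-0.014],[0,0,0]]

```text
t: 20.5
ee_pos: [496.7, 86.8, 104.5]
orientation: [-1.9, -2.235, -0.252]
ft_force: [3.4, -4.2, 6.1]
width: 13.2
grasp_force: 30.0
```

Emit:
apply_moves:
  targets:
    - [-1,[-0.067,-0.108,-0.018],[0,0,0]]
    - [-1,[-0.08,-0.097,-0.022],[0,0,0]]
    - [-1,[-0.092,-0.085,-0.025],[0,0,0]]
    - [-1,[-0.102,-0.072,-0.027],[0,0,0]]
    - [-1,[-0.11,-0.057,-0.03],[0,0,0]]
    - [-1,[-0.117,-0.042,-0.031],[0,0,0]]
    - [-1,[-0.121,-0.025,-0.032],[0,0,0]]
    - [-1,[-0.123,-0.008,-0.033],[0,0,0]]

```text
t: 21.5
ee_pos: [477.1, 42.2, 104.5]
orientation: [-1.897, -2.232, -0.249]
ft_force: [-2.7, -0.3, 10.4]
width: 13.2
grasp_force: 30.0
```

```bash
python3 f.py 8 | head -3
```

```text
t 21.5 tcp [477.06  42.25 104.45] x [-0.16  0.95  0.26] y [ 0.99  0.16 -0.  ] z [-0.04  0.26 -0.97] F [-2.72 -0.27 10.42] q [-0.1   0.43  2.    0.35  0.81 -0.52] w 13.2 30.0
grasp [477.91  37.37 122.79]
r 48.896717651580374 th -169.59350674284238 to go 718.8935067428423
```

Emit:
apply_moves:
  targets:
    - [-0.35,[0,0,0],[0,0,0]]
    - [-0.35,[0,0,0],[0,0,0]]
    - [-0.35,[0,0,-0.4],[0,0,0]]
    - [-0.35,[0,0,-0.9],[0,0,0]]
    - [-0.35,[0,0,-0.9],[0,-0.0833,0]]
    - [-0.35,[0,0,-0.9],[0,-0.0833,0]]
    - [-0.35,[0,0,-0.9],[0,0,0]]
    - [-1,[0,0.3,-0.9],[0,0,0]]

```text
t: 22.5
ee_pos: [497.7, 11.0, 346.2]
orientation: [-2.033, -2.394, 0.001]
ft_force: [1.5, -0.7, 0.7]
width: 21.9
grasp_force: 0.0
```

```bash
python3 e.py w7
python3 - <<'E'
from h import *
np.set_printoptions(precision=1,suppress=True)
for n in ["scene","side"]:
    p,K,V=cam(n)
    c=np.cos(np.radians(9.3));s=np.sin(np.radians(9.3))
    f=lambda t:(lambda y,z:(526-s*y,46.2+c*y,z))(110-217*np.cos(t)+8*np.sin(t),103+217*np.sin(t)+8*np.cos(t))
    for r in ctrl.pinpoint("lid_tab",n)[:2]:
        e=[(np.hypot(*(proj(f(t),K,V)-r["xy"])),t) for t in np.linspace(1.7,2.1,41)]; print(n,r["score"],r["xy"],min(e))
E
```

```text
t 22.5 tcp [497.68  10.99 346.24] x [-0.16  0.99  0.  ] y [ 0.99  0.16 -0.  ] z [-0.  0. -1.] F [ 1.49 -0.72  0.7 ] q [-0.    0.1   1.77  0.    1.27 -0.16] w 21.9 0.0
net 0.66 [305.  147.2] [477.88  38.71 121.  ]
cap blob [300 142  11  12 107] [477.97  39.38 130.  ]
cap blob [266 310  10  61 267] [ 468.79 -244.96  130.  ]
cap blob [360 311  11  60 273] [ 608.7  -224.16  130.  ]
cap blob [ 151  390  327   10 1737] [ 621.62 -328.9   130.  ]
red [255 141  23  10 188] [427.76  30.45 101.  ]
red [323 280  17  17 211] [ 547.3  -161.81  101.  ]
scene 0.91 [408.8, 107.2] (np.float64(1.0909152122418915), np.float64(1.83))
side 0.98 [363.2, 249.1] (np.float64(2.3592032954698294), np.float64(1.83))
```

View pics/w7.png

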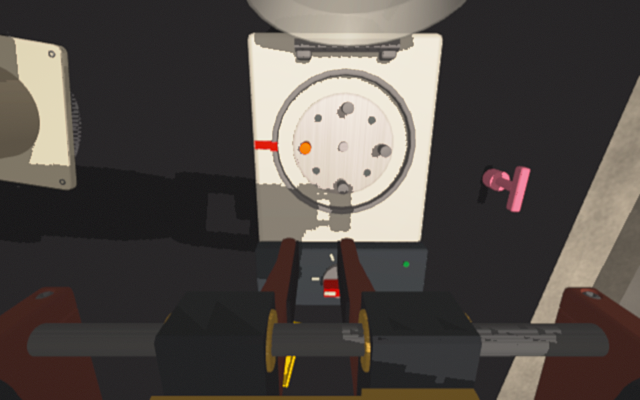

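The wrist view shows the orange cap at (305,147), in line with the red mark at (266,145), and the rotor undisturbed. The cameras agree on a lid angle of about 1.83. Next I'll go behind the tab.

Emit:
apply_moves:
  targets:
    - [-1,[0,0.34,-0.6],[0,0,0]]
    - [-1,[0.6,0.34,0],[0,0,0]]
    - [-1,[0.9,0,0],[0,0,0]]
    - [-1,[0.9,0,0],[0,0,0]]
    - [-1,[0.9,0,0],[0,0,0]]
    - [-1,[0.9,0,0],[0,0,0]]
    - [-1,[0.66,0,0],[0,0,0]]
    - [-1,[0,0,0],[0,0,0]]

```text
t: 23.8
ee_pos: [492.0, 256.8, 372.9]
orientation: [-2.03, -2.395, 0.005]
ft_force: [-0.1, 1.0, 0.5]
width: 0.4
grasp_force: 0.0
```

Emit:
apply_moves:
  targets:
    - [-1,[0,0,0.7],[0,0,0]]
    - [-1,[0,0,0.7],[0,0,0]]
    - [-1,[0,0,0],[0,0,0]]

```text
t: 24.18
ee_pos: [491.4, 253.5, 301.7]
orientation: [-2.034, -2.391, 0.011]
ft_force: [1.3, 0.1, 0.7]
width: 0.5
grasp_force: 0.0
```

```bash
cat > g.py <<'E'
from d import *
c=np.cos(np.radians(9.3));s=np.sin(np.radians(9.3))
def cent(o):
    d=o["ee_pos"][:2]-np.array([526,46.2]); return np.array([c*d[0]+s*d[1],-s*d[0]+c*d[1],o["ee_pos"][2]])
def path(t,t0=1.83):
    rho=211+19*(t0-t)/t0
    return np.array([110-rho*np.cos(t)+8*np.sin(t)+10,103+rho*np.sin(t)+8*np.cos(t)])
o,M=show(); p=cent(o); print("cent",p)
if len(sys.argv)>1:
    th=[float(x) for x in sys.argv[1:]]  # start, step, n
    prev=p[1:]
    if th[0]<1.8: prev=path(th[0])
    rows=[]
    for i in range(1,int(th[2])+1):
        q=path(th[0]-th[1]*i); d=(q-prev)/50; prev=q
        rows.append([-1,[round(float(d[0]),3),0,round(float(-d[1]),3)],[0,0,0]])
    for i in range(0,len(rows),8): print(round(th[0]-th[1]*(i+8),3),rows[i:i+8])
E
python3 g.py
python3 - <<'E'
from h import *
p,K,V=cam("side");cv2.imwrite("pics/side8.png",cv2.resize(p[130:330,230:490],None,fx=3,fy=3,interpolation=2))
E
```

```text
t 24.175 tcp [491.42 253.49 301.72] x [-0.16  0.99 -0.  ] y [ 0.99  0.16 -0.01] z [-0.01 -0.   -1.  ] F [1.32 0.14 0.68] q [ 0.45  0.24  1.71 -0.    1.21  0.29] w 0.5 0.0
cent [ -0.63 210.15 301.72]
```

View pics/side8.png

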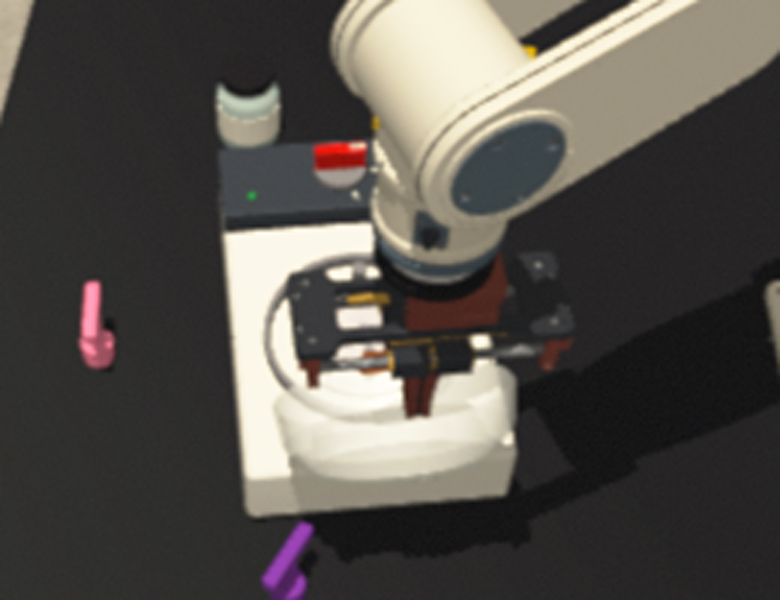

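The side view shows the closed fingertips at (418,400), on the near side of the tab, as wanted. Next I'll sweep the lid.

```bash
python3 g.py 1.83 0.055 24; python3 g.py 0.51 0.035 8
```

```text
t 24.225 tcp [492.66 254.25 303.85] x [-0.16  0.99 -0.  ] y [ 0.99  0.16 -0.  ] z [-0. -0. -1.] F [ 0.53 -0.81  0.81] q [ 0.46  0.23  1.7  -0.    1.21  0.29] w 0.4 0.0
cent [  0.72 210.7  303.85]
1.39 [[-1, [-0.799, 0, -0.094], [0, 0, 0]], [-1, [-0.226, 0, -0.061], [0, 0, 0]], [-1, [-0.229, 0, -0.048], [0, 0, 0]], [-1, [-0.232, 0, -0.036], [0, 0, 0]], [-1, [-0.235, 0, -0.023], [0, 0, 0]], [-1, [-0.236, 0, -0.01], [0, 0, 0]], [-1, [-0.237, 0, 0.003], [0, 0, 0]], [-1, [-0.237, 0, 0.016], [0, 0, 0]]]
0.95 [[-1, [-0.236, 0, 0.029], [0, 0, 0]], [-1, [-0.235, 0, 0.042], [0, 0, 0]], [-1, [-0.233, 0, 0.055], [0, 0, 0]], [-1, [-0.23, 0, 0.068], [0, 0, 0]], [-1, [-0.227, 0, 0.081], [0, 0, 0]], [-1, [-0.222, 0, 0.094], [0, 0, 0]], [-1, [-0.217, 0, 0.106], [0, 0, 0]], [-1, [-0.212, 0, 0.118], [0, 0, 0]]]
0.51 [[-1, [-0.205, 0, 0.13], [0, 0, 0]], [-1, [-0.198, 0, 0.142], [0, 0, 0]], [-1, [-0.191, 0, 0.153], [0, 0, 0]], [-1, [-0.183, 0, 0.164], [0, 0, 0]], [-1, [-0.174, 0, 0.174], [0, 0, 0]], [-1, [-0.164, 0, 0.184], [0, 0, 0]], [-1, [-0.154, 0, 0.193], [0, 0, 0]], [-1, [-0.144, 0, 0.202], [0, 0, 0]]]
t 24.225 tcp [492.66 254.25 303.85] x [-0.16  0.99 -0.  ] y [ 0.99  0.16 -0.  ] z [-0. -0. -1.] F [ 0.53 -0.81  0.81] q [ 0.46  0.23  1.7  -0.    1.21  0.29] w 0.4 0.0
cent [  0.72 210.7  303.85]
0.23 [[-1, [-0.086, 0, 0.133], [0, 0, 0]], [-1, [-0.081, 0, 0.136], [0, 0, 0]], [-1, [-0.076, 0, 0.139], [0, 0, 0]], [-1, [-0.072, 0, 0.142], [0, 0, 0]], [-1, [-0.067, 0, 0.144], [0, 0, 0]], [-1, [-0.062, 0, 0.147], [0, 0, 0]], [-1, [-0.057, 0, 0.149], [0, 0, 0]], [-1, [-0.051, 0, 0.151], [0, 0, 0]]]
```

Emit:
apply_moves:
  targets:
    - [-1,[-0.3,0,-0.05],[0,0,0]]
    - [-1,[-0.2,0,-0.044],[0,0,0]]
    - [-1,[-0.15,0,0],[0,0,0]]
    - [-1,[-0.15,0,0],[0,0,0]]
    - [-1,[-0.226,0,-0.061],[0,0,0]]
    - [-1,[-0.229,0,-0.048],[0,0,0]]
    - [-1,[-0.232,0,-0.036],[0,0,0]]
    - [-1,[-0.235,0,-0.023],[0,0,0]]

```text
t: 25.22
ee_pos: [507.0, 169.7, 317.9]
orientation: [-2.034, -2.393, 0.001]
ft_force: [-0.1, 1.3, -1.4]
width: 0.3
grasp_force: 1.1
```

Emit:
apply_moves:
  targets:
    - [-1,[-0.236,0,-0.01],[0,0,0]]
    - [-1,[-0.237,0,0.003],[0,0,0]]
    - [-1,[-0.237,0,0.016],[0,0,0]]

```text
t: 25.6
ee_pos: [513.0, 134.8, 317.7]
orientation: [-2.035, -2.394, -0.0]
ft_force: [-0.4, 2.2, -0.7]
width: 0.4
grasp_force: 1.0
```

```bash
python3 g.py
python3 - <<'E'
from h import *
np.set_printoptions(precision=1,suppress=True)
for n in ["scene","side"]:
    p,K,V=cam(n); cv2.imwrite(f"pics/{n}9.png",p)
    c=np.cos(np.radians(9.3));s=np.sin(np.radians(9.3))
    f=lambda t:(lambda y,z:(526-s*y,46.2+c*y,z))(110-217*np.cos(t)+8*np.sin(t),103+217*np.sin(t)+8*np.cos(t))
    for r in ctrl.pinpoint("lid_tab",n)[:2]:
        e=[(np.hypot(*(proj(f(t),K,V)-r["xy"])),t) for t in np.linspace(0,2.1,211)]; print(n,r["score"],r["xy"],min(e))
E
```

```text
t 25.6 tcp [512.99 134.77 317.7 ] x [-0.16  0.99  0.  ] y [ 0.99  0.16 -0.  ] z [-0.  0. -1.] F [-0.42  2.2  -0.67] q [0.23 0.18 1.74 0.   1.22 0.07] w 0.4 1.0
cent [  1.47  89.51 317.7 ]
scene 0.71 [343.9, 157.3] (np.float64(13.15048250880036), np.float64(0.54))
scene 0.63 [381.5, 111.6] (np.float64(0.5440512393417969), np.float64(1.3900000000000001))
side 0.71 [359.7, 212.7] (np.float64(0.4549540642620937), np.float64(1.3900000000000001))
side 0.44 [308.1, 171.4] (np.float64(45.57974676476624), np.float64(0.5))
```

Both cameras put the lid at 1.39, as planned. Continuing.

Emit:
apply_moves:
  targets:
    - [-1,[-0.236,0,0.029],[0,0,0]]
    - [-1,[-0.235,0,0.042],[0,0,0]]
    - [-1,[-0.233,0,0.055],[0,0,0]]
    - [-1,[-0.23,0,0.068],[0,0,0]]
    - [-1,[-0.227,0,0.081],[0,0,0]]
    - [-1,[-0.222,0,0.094],[0,0,0]]
    - [-1,[-0.217,0,0.106],[0,0,0]]
    - [-1,[-0.212,0,0.118],[0,0,0]]

```text
t: 26.8
ee_pos: [527.6, 45.4, 287.7]
orientation: [2.035, 2.394, -0.0]
ft_force: [-0.1, 1.6, -0.4]
width: 0.1
grasp_force: 0.7
```

Emit:
apply_moves:
  targets:
    - [-1,[-0.205,0,0.13],[0,0,0]]
    - [-1,[-0.198,0,0.142],[0,0,0]]
    - [-1,[-0.191,0,0.153],[0,0,0]]
    - [-1,[-0.183,0,0.164],[0,0,0]]
    - [-1,[-0.174,0,0.174],[0,0,0]]
    - [-1,[-0.164,0,0.184],[0,0,0]]
    - [-1,[-0.154,0,0.193],[0,0,0]]
    - [-1,[-0.144,0,0.202],[0,0,0]]

```text
t: 27.8
ee_pos: [538.9, -24.1, 220.3]
orientation: [2.035, 2.394, -0.0]
ft_force: [-0.2, 1.0, 0.3]
width: 0.4
grasp_force: 0.5
```

Emit:
apply_moves:
  targets:
    - [-1,[-0.086,0,0.133],[0,0,0]]
    - [-1,[-0.081,0,0.136],[0,0,0]]
    - [-1,[-0.076,0,0.139],[0,0,0]]
    - [-1,[-0.072,0,0.142],[0,0,0]]
    - [-1,[-0.067,0,0.144],[0,0,0]]
    - [-1,[-0.062,0,0.147],[0,0,0]]
    - [-1,[-0.057,0,0.149],[0,0,0]]
    - [-1,[-0.051,0,0.151],[0,0,0]]

```text
t: 28.8
ee_pos: [543.3, -51.0, 163.4]
orientation: [-2.035, -2.394, 0.0]
ft_force: [-0.9, 1.1, 0.3]
width: 0.5
grasp_force: 0.4
```

```bash
python3 g.py 0.23 0.02 12
```

```text
t 28.8 tcp [543.34 -51.01 163.41] x [-0.16  0.99 -0.  ] y [ 0.99  0.16 -0.  ] z [-0. -0. -1.] F [-0.85  1.06  0.34] q [-0.12  0.39  1.85 -0.    0.9  -0.28] w 0.5 0.4
cent [  1.4  -98.74 163.41]
0.07 [[-1, [-0.027, 0, 0.087], [0, 0, 0]], [-1, [-0.025, 0, 0.088], [0, 0, 0]], [-1, [-0.024, 0, 0.088], [0, 0, 0]], [-1, [-0.022, 0, 0.089], [0, 0, 0]], [-1, [-0.02, 0, 0.089], [0, 0, 0]], [-1, [-0.018, 0, 0.09], [0, 0, 0]], [-1, [-0.016, 0, 0.09], [0, 0, 0]], [-1, [-0.015, 0, 0.091], [0, 0, 0]]]
-0.09 [[-1, [-0.013, 0, 0.091], [0, 0, 0]], [-1, [-0.011, 0, 0.091], [0, 0, 0]], [-1, [-0.009, 0, 0.092], [0, 0, 0]], [-1, [-0.007, 0, 0.092], [0, 0, 0]]]
```

Emit:
apply_moves:
  targets:
    - [-1,[-0.027,0,0.087],[0,0,0]]
    - [-1,[-0.025,0,0.088],[0,0,0]]
    - [-1,[-0.024,0,0.088],[0,0,0]]
    - [-1,[-0.022,0,0.089],[0,0,0]]
    - [-1,[-0.02,0,0.089],[0,0,0]]
    - [-1,[-0.018,0,0.09],[0,0,0]]
    - [-1,[-0.016,0,0.09],[0,0,0]]
    - [-1,[-0.015,0,0.091],[0,0,0]]

```text
t: 29.8
ee_pos: [544.7, -59.1, 128.0]
orientation: [2.035, 2.394, 0.0]
ft_force: [0.5, 1.9, 1.5]
width: 0.5
grasp_force: 0.3
```

```bash
python3 g.py
python3 - <<'E'
from h import *
np.set_printoptions(precision=1,suppress=True)
for n in ["scene","side"]:
    p,K,V=cam(n); cv2.imwrite(f"pics/{n}10.png",p)
    c=np.cos(np.radians(9.3));s=np.sin(np.radians(9.3))
    f=lambda t:(lambda y,z:(526-s*y,46.2+c*y,z))(110-217*np.cos(t)+8*np.sin(t),103+217*np.sin(t)+8*np.cos(t))
    for r in ctrl.pinpoint("lid_tab",n)[:2]:
        e=[(np.hypot(*(proj(f(t),K,V)-r["xy"])),t) for t in np.linspace(-.1,2.1,221)]; print(n,r["score"],r["xy"],min(e))
E
```

```text
t 29.8 tcp [544.67 -59.11 128.03] x [-0.16  0.99  0.  ] y [0.99 0.16 0.  ] z [ 0.  0. -1.] F [0.51 1.9  1.5 ] q [-0.13  0.44  1.87  0.    0.83 -0.29] w 0.5 0.3
cent [   1.41 -106.94  128.03]
scene 0.63 [320.2, 177.8] (np.float64(2.1163763117145753), np.float64(0.04000000000000001))
scene 0.6 [227.4, 193.3] (np.float64(95.21640216014559), np.float64(-0.1))
side 0.6 [345.4, 204.0] (np.float64(0.6601754216506411), np.float64(0.1))
side 0.32 [370.9, 379.5] (np.float64(104.00685678537931), np.float64(2.1))
```

Emit:
apply_moves:
  targets:
    - [-1,[-0.01,0,0.08],[0,0,0]]
    - [-1,[-0.01,0,0.08],[0,0,0]]
    - [-1,[-0.01,0,0.07],[0,0,0]]
    - [-1,[0,0,0.05],[0,0,0]]
    - [-1,[0,0,0.05],[0,0,0]]
    - [-1,[0,0,0.02],[0,0,0]]
    - [-1,[0,0,0],[0,0,0]]

```text
t: 30.88
ee_pos: [544.9, -60.6, 111.3]
orientation: [2.035, 2.394, -0.0]
ft_force: [-2.1, 0.1, 5.9]
width: 0.7
grasp_force: 2.8
```

Emit:
apply_moves:
  targets:
    - [-1,[0,0,0.03],[0,0,0]]
    - [-1,[0,0,0],[0,0,0]]

```text
t: 31.12
ee_pos: [545.0, -60.7, 111.1]
orientation: [2.034, 2.393, 0.0]
ft_force: [-5.7, 0.4, 18.5]
width: 0.5
grasp_force: 9.4
```

Emit:
apply_moves:
  targets:
    - [-1,[0,0,0.03],[0,0,0]]
    - [-1,[0,0,0],[0,0,0]]
    - [-1,[0,0,0],[0,0,0]]

```text
t: 31.5
ee_pos: [545.1, -60.7, 110.8]
orientation: [2.034, 2.393, 0.0]
ft_force: [-10.0, 0.4, 32.1]
width: 0.2
grasp_force: 15.9
```

The lid is on a firm stop (about 32 N) with the tab face at 111 mm, so it is shut. Next I'll lift off and set up over the knob.

Emit:
apply_moves:
  targets:
    - [-1,[0,0,-0.2],[0,0,0]]
    - [-1,[0,0,-0.8],[0,0,0]]
    - [0,[0,0,-0.8],[0,0,0]]
    - [0,[-0.5,0,-0.8],[0,0,0]]
    - [0,[-0.5,0,0],[0,0,0]]
    - [0,[-0.5,-0.03,0],[0,0,0]]
    - [0,[0,0,0],[0,0,-0.11]]
    - [0,[0,0,0],[0,0,-0.11]]

```text
t: 32.5
ee_pos: [555.2, -135.2, 237.6]
orientation: [-1.586, -2.711, 0.0]
ft_force: [-0.0, -0.4, 0.1]
width: 43.8
grasp_force: 0.0
```

Emit:
apply_moves:
  targets:
    - [0,[0,0,0],[0,0,-0.11]]
    - [0,[0,0,0],[0,0,-0.11]]
    - [0,[0,0,0],[0,0,-0.11]]
    - [0,[0,0,0],[0,0,-0.11]]
    - [0,[0,0,0],[0,0,-0.11]]
    - [0,[0,0,0],[0,0,-0.11]]
    - [0,[0,0,0],[0,0,-0.12]]
    - [0,[0,0,0],[0,0,0]]

```text
t: 33.5
ee_pos: [555.3, -134.7, 237.6]
orientation: [0.25, -3.131, -0.0]
ft_force: [-0.2, -0.1, 0.9]
width: 43.6
grasp_force: 0.0
```

```bash
python3 g.py
python3 - <<'E'
from h import *
np.set_printoptions(precision=1,suppress=True)
p,K,V=cam("wrist"); cv2.imwrite("pics/w11.png",p)
for r in ctrl.pinpoint("knob_grip","wrist")[:2]: print(r["score"],r["xy"],onz(r["xy"],K,V,139))
hsv=cv2.cvtColor(p,cv2.COLOR_BGR2HSV); m=cv2.inRange(hsv,(0,150,60),(6,255,255)); n,lab,st,ce=cv2.connectedComponentsWithStats(m)
for i in range(1,n):
    if st[i,4]>200:
        ys,xs=np.nonzero(lab==i);print(st[i],cv2.minAreaRect(np.array([onz((x,y),K,V,149)[:2] for x,y in zip(xs,ys)],np.float32)))
p,K,V=cam("side")
for r in ctrl.pinpoint("lid_tab","side")[:1]: print(r["score"],r["xy"],proj((526+.1616*107,46.2-.987*107,111),K,V))
cv2.imwrite("pics/side11.png",p)
E
```

```text
t 33.5 tcp [ 555.34 -134.71  237.61] x [-0.99 -0.16  0.  ] y [-0.16  0.99  0.  ] z [-0.  0. -1.] F [-0.21 -0.08  0.93] q [-0.26  0.33  1.74  0.    1.08 -1.99] w 43.6 0.0
cent [  -0.28 -183.27  237.61]
0.64 [314.8, 202.2] [ 556.1 -136.7  139. ]
0.32 [457.7, 169.8] [508.7 -22.2 139. ]
[507  62  16  25 290] ((430.9765625, -6.914227485656738), (16.542041778564453, 9.441887855529785), 10.042182922363281)
[308 171  15  62 797] ((553.1246948242188, -136.94029235839844), (53.564613342285156, 12.064276695251465), 9.127365112304688)
0.56 [346.0, 205.9] [345.7 208.3]
```

View pics/w11.png

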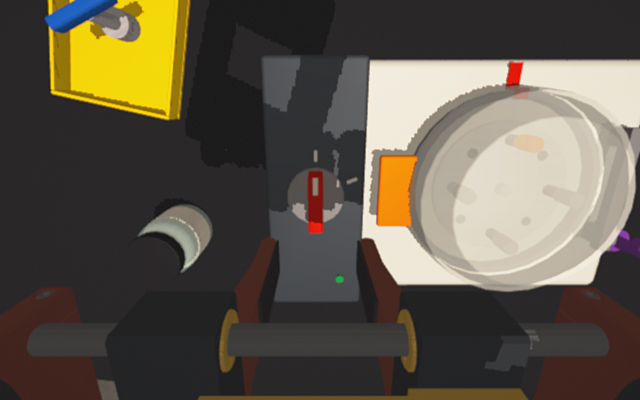

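The wrist view shows the lid shut, with the tab at (397,190) and the orange cap under the dome near the mark at (515,72). The key is in the tray, and the red knob bar at (315,202) lies along the tool's x axis. Next I'll grip the knob.

Emit:
apply_moves:
  targets:
    - [0,[0,-0.03,0.7],[0,0,0]]
    - [0,[0,0,0.8],[0,0,0]]
    - [0,[0,0,0.5],[0,0,0]]
    - [0,[0,0,0.17],[0,0,0]]
    - [-1,[0,0,0],[0,0,0]]
    - [-1,[0,0,0],[0,0,0]]
    - [-1,[0,0,0],[0,0,0]]
    - [-1,[0,0,0],[0,0,0]]

```text
t: 34.7
ee_pos: [556.4, -136.6, 130.3]
orientation: [-0.252, 3.13, -0.001]
ft_force: [-0.6, -1.2, 3.2]
width: 13.1
grasp_force: 30.0
```

Emit:
apply_moves:
  targets:
    - [-1,[0,0,0],[0,0,0]]
    - [-1,[0,0,0],[0,0,0]]

```text
t: 34.95
ee_pos: [556.4, -136.6, 130.3]
orientation: [-0.252, 3.13, -0.001]
ft_force: [-1.8, -1.2, 6.6]
width: 12.7
grasp_force: 30.0
```

```bash
python3 g.py; python3 -c "
from h import *
print(ctrl.get_obs()['moment'])"
```

```text
t 34.95 tcp [ 556.36 -136.64  130.26] x [-0.99 -0.16 -0.  ] y [-0.16  0.99 -0.  ] z [ 0. -0. -1.] F [-1.82 -1.21  6.58] q [-0.26  0.47  1.81 -0.    0.86 -1.99] w 12.7 30.0
cent [   0.41 -185.34  130.26]
[-0.09995604  0.12878719 -0.00409944]
```

Emit:
apply_moves:
  targets:
    - [-1,[0,0,0],[0,0,0.1]]
    - [-1,[0,0,0],[0,0,0.1]]
    - [-1,[0,0,0],[0,0,0.1]]
    - [-1,[0,0,0],[0,0,0.1]]
    - [-1,[0,0,0],[0,0,0.1]]
    - [-1,[0,0,0],[0,0,0.1]]
    - [-1,[0,0,0],[0,0,0.1]]
    - [-1,[0,0,0],[0,0,0.05]]

```text
t: 35.95
ee_pos: [555.6, -138.3, 130.2]
orientation: [1.533, 2.74, -0.004]
ft_force: [-4.1, -9.9, 7.0]
width: 12.4
grasp_force: 30.0
```

```bash
python3 g.py; python3 -c "
from h import *
print(ctrl.get_obs()['moment'])"
```

```text
t 35.95 tcp [ 555.61 -138.26  130.25] x [-0.52  0.85 -0.  ] y [ 0.85  0.52 -0.  ] z [ 0. -0. -1.] F [-4.09 -9.85  6.96] q [-0.26  0.47  1.81 -0.    0.86 -0.81] w 12.4 30.0
cent [  -0.59 -186.83  130.25]
[-1.76807737  0.77286486  0.07186557]
```

Emit:
apply_moves:
  targets:
    - [-1,[0,0,0],[0,0,0.035]]
    - [-1,[0,0,0],[0,0,0]]

```text
t: 36.2
ee_pos: [555.6, -138.3, 130.3]
orientation: [1.602, 2.7, -0.005]
ft_force: [-4.1, -9.1, 6.7]
width: 12.4
grasp_force: 30.3
```

```bash
python3 g.py; python3 -c "
from h import *
print(ctrl.get_obs()['moment'])"
```

```text
t 36.2 tcp [ 555.57 -138.31  130.25] x [-0.48  0.88 -0.  ] y [ 0.88  0.48 -0.  ] z [ 0. -0. -1.] F [-4.12 -9.05  6.72] q [-0.26  0.47  1.81 -0.    0.86 -0.76] w 12.4 30.3
cent [  -0.64 -186.87  130.25]
[-1.72440079  0.71608393  0.59064409]
```

The moment jumped from 0.07 to 0.59 N m, so the knob is at its stop. I'll hold it there, then release.

Emit:
apply_moves:
  targets:
    - [-1,[0,0,0],[0,0,0]]
    - [-1,[0,0,0],[0,0,0]]
    - [-1,[0,0,0],[0,0,0]]
    - [1,[0,0,0],[0,0,0]]
    - [1,[0,0,0],[0,0,0]]
    - [1,[0,0,0],[0,0,0]]
    - [1,[0,0,0],[0,0,0]]
    - [1,[0,0,0],[0,0,0]]

```text
t: 37.2
ee_pos: [555.6, -135.9, 129.2]
orientation: [-1.604, -2.7, -0.0]
ft_force: [-0.4, 0.8, -0.7]
width: 59.5
grasp_force: 0.0
```

Emit:
apply_moves:
  targets:
    - [1,[0,0,-0.3],[0,0,0]]
    - [1,[0,0,-0.8],[0,0,0]]
    - [1,[0,0,-0.8],[0,0,0]]
    - [1,[0,0,-0.8],[0,0,0]]
    - [1,[0,0,0],[0,0,0]]

```text
t: 37.83
ee_pos: [557.8, -136.7, 268.8]
orientation: [1.601, 2.695, 0.003]
ft_force: [0.1, -0.2, 0.2]
width: 88.3
grasp_force: 0.0
```

```bash
python3 g.py
python3 - <<'E'
from h import *
p,K,V=cam("wrist"); cv2.imwrite("pics/w12.png",p)
hsv=cv2.cvtColor(p,cv2.COLOR_BGR2HSV); m=cv2.inRange(hsv,(0,150,60),(6,255,255)); n,lab,st,ce=cv2.connectedComponentsWithStats(m)
for i in range(1,n):
    if st[i,4]>150:
        ys,xs=np.nonzero(lab==i);print(st[i],cv2.minAreaRect(np.array([onz((x,y),K,V,149)[:2] for x,y in zip(xs,ys)],np.float32)))
E
```

```text
t 37.825 tcp [ 557.76 -136.68  268.84] x [-0.48  0.88 -0.01] y [0.88 0.48 0.01] z [ 0.01 -0.   -1.  ] F [ 0.05 -0.23  0.16] q [-0.26  0.29  1.71  0.    1.13 -0.76] w 88.3 0.0
cent [   1.79 -185.61  268.84]
[287 175  54  34 853] ((554.7200927734375, -134.42501831054688), (50.297298431396484, 17.82059669494629), 7.9280877113342285)
```

View pics/w12.png

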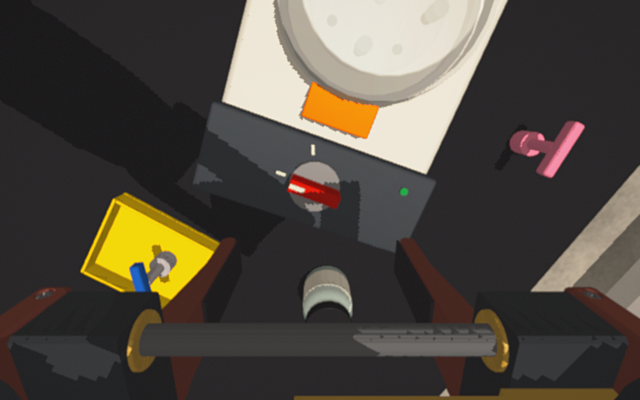

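The wrist view shows the knob back at rest (314,190; bar at about 8°, in line with the centrifuge), the lid shut with its tab at (340,110), and the key in the tray. Handing in.

```bash
python3 -c "
from workcell import ctrl
print(ctrl.close_job())"
```

```text
the job is handed in; nothing more can be done
None
```

I did every step in the order asked and handed the job in at about 38 s. The key stands in the left tray, the orange cap is at the red mark after the full turn, the lid is shut, and the knob was held at its stop and sprang back. I have not seen the verdict.

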